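# Feel for the hidden release notch of a slide cabinet and press its catch

## Task

The low blue slide cabinet is shut, and its release catch sits in a notch hidden somewhere along the black ledge behind it. Put a fingertip down on the white-dotted end of the ledge, feel along the ledge from there until you come to the notch, and press the catch inside it all the way down so that the slide tray comes out at the front and stays out. Then take the hand away; do not pick up or shift the vial and the empty beaker standing beside the cabinet or the red-capped marker behind it.

Things in the scene. Friction and masses are not known exactly. Their poses are not given: they have to be found in the camera images.
- case: Blue slide cabinet, fixed, 120 mm deep (its x) by 296 mm long (its y) by 64 mm high. Origin: centre of its underside; +x points away from the robot (turned up to 0.3 rad), +y along it to the left, z up. The housing fills x = -60 to +30 mm, roof at z = 64 mm; behind it a black rigid ledge fills x = +30 to +60 mm over the whole length, its flat top at z = 48 mm (0.4 mm lower in the middle part).
- ledge_mid (a point): Middle of the ledge top: x = +45, y = 0, z = +48 mm in the cabinet's frame. The ledge has one notch, 40 mm long in y with upright side walls, cut from the top right across the ledge and open to the rear. The notch's centre lies somewhere within 42 mm of this point along y, different every time and not given. The rest of the ledge is solid.
- dot (a point): Centre of the white dot, 10 mm across, on the ledge top near its left end: at x = +45, y = +118, z = +48 mm in the cabinet's frame. The ledge is solid for at least 56 mm from here.
- catch (a joint): Catch that fills the notch's floor, a black ribbed plate 37 mm long in y, 26 mm deep in x: 0 = up (12 mm below the ledge top), 0.008 m = fully down (20 mm below the ledge top). It moves straight down against about 6 N of friction, no spring, and stays where it is left. It drives the tray.
- tray (a joint): White-fronted slide tray: 0 = shut flush with the cabinet's front, 0.032 m = out towards the robot. Geared to the catch: it comes out four times as far as the catch goes down, and has no handle.
- vial: Glass vial with black screw cap, 28 mm across, 56 mm tall, standing about 75 mm off the cabinet's left end. Loose. Origin: centre of its underside.
- beaker: Empty clear beaker, 43 mm across, 56 mm tall, standing about 75 mm off the cabinet's right end. Loose. Origin: centre of its underside.
- red_marker: White marker with red cap, 136 mm long, 15 mm thick, lying behind and left of the cabinet. Loose. Origin: centre of its underside; its length is along its y.

How it is judged:
On the way, in this order (a step that is already met when the one before it is completed fails the run):
1. a fingertip rests on the ledge at the white dot (grasp point within 50 mm of it), the catch still up (contact force between the fingers and case above 0.5 N and horizontal distance between the grasp point and dot below 0.05 m and value of joint catch below 0.002 m), for 0.1 s.
2. the fingers press the catch down at least 6.8 mm (value of joint catch above 0.0068 m and value of joint tray above 0.026 m and contact force between the fingers and anything else above 0.5 N), for 0.1 s.
At the end, for the whole second after the job is handed in: The catch is at least 6.8 mm down (of 8), the tray at least 26 mm out (of 32) and still; vial, beaker and red marker are within 15 mm of where they began, vial and beaker upright within 0.2 rad (value of joint catch above 0.0068 m and value of joint tray above 0.026 m and velocity of joint tray below 0.01 m/s and distance of each of vial, beaker, red_marker from where it was at the start of the episode below 0.015 m and angle between each of vial, beaker's own z axis and vertical below 0.2 rad); the robot touches nothing.
It fails at once if the vial is lifted or shifted by more than 15 mm (distance of vial from where it was at the start of the episode above 0.015 m).
It fails at once if the beaker is lifted or shifted by more than 15 mm (distance of beaker from where it was at the start of the episode above 0.015 m).
It fails at once if the red marker is lifted or shifted by more than 15 mm (distance of red_marker from where it was at the start of the episode above 0.015 m).
It also fails if it takes over 51 s, if anything falls off the work surface, if the arm or the gripper's body presses on something with over 40 N, if the wrist force passes 120 N, or if a joint passes its speed limit or range.

## Robot

A 6-joint arm with a two-finger parallel gripper is mounted at the origin on a cart in front of the work surface, level with it; the furniture and walls round the work are solid. World frame = base frame: x ahead of the robot, y to its left, z up, the work surface at z = 0. Lengths are in m, angles in rad, forces in N, time in s.
With the tool pointing down it reaches from about 0.375 to 0.9 m from the base axis. Payload 3.1 kg.
Tool frame: the origin (TCP) lies between the finger pads; the fingertips stand 8 mm ahead of it and the grasp point (between the pads) lies 11 mm behind it; z points along the fingers, y is the line along which they close (so a half turn about z gives the same grasp; the last joint's range is limited). The gripper opens to 87 mm and grips with 3 to 60 N. Pads are 19 mm wide; open, the fingers measure 117 mm over their backs; the gripper's body (75 mm by 190 mm) begins 51 mm behind the grasp point.
Start: joints at [-1.454, 0.527, 1.433, -0, 1.181, -0.178], TCP at [0.182, -0.598, 0.231] pointing down, gripper open.
Joint ranges: [-3.08, 3.08], [-0.75, 2.2], [0.22, 2.44], [-1.43, 4.57], [0, 2.65], [-2.85, 2.85]. Speed limits (rad/s): [2.79, 2.79, 3.14, 3.14, 3.14, 3.14].

## Interface

Orientations are given as a unit quaternion [x, y, z, w].
In Python, from rig import robot, vision, job gives the robot as it stands.
- The arm moves only by the shell command python3 -m handwheel 'ROWS' [OPENING] [FORCE]. ROWS is JSON, a list of rows, each a list of 4 numbers: the shift along the tool's x, y, z as a fraction of full scale, then the turn about the tool's z as a fraction of full scale. A call has 1 to 20 rows; each row is the pose to reach, as a shift and turn from the pose commanded when the call began, along the tool's axes at that moment, turning the shorter way round; what a row does not reach only later rows make up. Full scale, the value 1, is 300 mm for a shift and 2 pi rad for a turn. A row lasts 1/12 s, in which the tool goes at most 41.7 mm and 7.16 degrees, less where a joint would pass 70% of its speed; a pose out of reach is approached as far as the arm can. A call with a number of a shift or a turn outside -1 to 1 is refused whole. A call with a gripper value outside its range is refused whole. OPENING is the opening in per cent of the stroke, from 0 (shut) to 100 (fully open), set as the call begins (- or left out, the last holds). The fingers move at their own pace and stop on an object; FORCE is the grip in N (left out, the last holds). Time passes only in rows, so rows that repeat a pose let the fingers close. It gives the time, the measured TCP pose, the force, the opening and the grip force at its end, in the units of the state.
- robot.get_obs(): the state, without advancing time (a new reading comes with each control period).
- vision.camera(name): name is "scene" or "top" or "wrist"; returns a dict with "frame" (420x560x3 uint8, red, green, blue), "K" (3x3 intrinsics, pixels), "cam_to_world" (4x4, takes a point from camera to world coordinates); the wrist camera has in their place "hand_eye" (4x4, takes a point from camera to tool coordinates, whose origin is the TCP and whose axes are the flange's). Camera axes: x right, y down, z forward; pixel columns grow to the right and rows downward; lengths in m; the calibration is good to about 2 mm. A picture is of the moment at which its call begins: read the wrist's pose just before it. There is no depth.
- job.hand_in(): hands the job in; it is judged then, once.
Trained networks look in the newest picture that a camera, given by its name, has taken for a name from the list of things; names that differ only in an ending like _2 or _b are one class to them, and where a whole thing is asked for, a point or a joint stands for the part that bears it (a point fixed in the world has none). Each returns a list of dicts, best first, with "conf" (0 to 1); they miss things now and then, are a little off and sometimes report something else, mostly with a low value. They report only what shows in the picture. A call takes as long as a camera call.
- vision.look_for(camera, label): "point" ([row, column] in pixels, amid what is visible of it).
- vision.outline_of(camera, label): "mask" (420x560 bool, what is visible of it) and "point" ([row, column] in pixels, amid what is visible of it).
The state is a dict: "time": time; "q": joint angles; "joint_velocities": joint speeds; "joint_torque": joint torques, N m; "position": TCP position; "tool_rot": TCP orientation; "ft_force": force on the tool from outside, world axes, zero at the start; "moment": the same for the moment, N m; "grip_width": finger opening in m; "grip_force": force on a finger pad.
Only numpy, scipy, OpenCV 4.12 (cv2) and the standard library are available. Lean on these libraries where they do the work, as an engineer would, in place of code of your own. Each camera call takes 0.05 s, during which the arm holds its last target. There are 200 camera calls.

## Working session

There is one attempt and no reset: what is moved stays moved. The work goes in short steps, Python scripts to look and compute and a shell command to move; the robot and the scene stay as the last step left them, time stands still between calls to the robot, and variables do not carry over. Pictures are saved under pics/ and viewed, at most 10 in all, crops included, and the job is handed in when it is done.

```bash
mkdir -p pics
cat > h.py <<'E'
import numpy as np, cv2
from rig import robot, vision, job
def ray(c,p):
    K=np.array(c["K"]);T=np.array(c["cam_to_world"]);d=np.linalg.inv(K)@[p[1],p[0],1.];return T[:3,3],T[:3,:3]@d
def atz(c,p,z):
    o,d=ray(c,p);return o+d*(z-o[2])/d[2]
def proj(c,X):
    T=np.linalg.inv(np.array(c["cam_to_world"]));x=np.array(c["K"])@(T[:3,:3]@X+T[:3,3]);return x[:2]/x[2]
E
python3 - <<'E'
from h import *
o=robot.get_obs();print(o["time"],o["position"],o["tool_rot"],o["ft_force"],o["grip_width"])
ims=[]
for n in("scene","top"):
    c=vision.camera(n);ims.append(c["frame"]);cv2.imwrite(f"pics/{n}.png",c["frame"][:,:,::-1])
    print(n,np.round(np.array(c["cam_to_world"]),3).tolist())
    for l,z in(("dot",.048),("case",.06),("ledge_mid",.048),("catch",.036),("tray",.03),("vial",.03),("beaker",.03),("red_marker",.01)):
        for r in vision.look_for(n,l)[:2]: print(l,np.round(r["point"],1),round(r["conf"],2),np.round(atz(c,r["point"],z),3))
E
```

```text
0.0 [ 0.18210318 -0.59713353  0.22956002] [ 9.89084632e-01  1.47344563e-01  1.87234812e-05 -1.08133090e-03] [-0.0178492   0.67646157  0.39114126] 0.08712908819788877
scene [[-0.822, -0.416, 0.389, 0.103], [-0.569, 0.614, -0.546, 0.667], [-0.012, -0.671, -0.742, 0.941], [0.0, 0.0, 0.0, 1.0]]
dot [233.7 311.6] 0.92 [0.465 0.025 0.048]
case [234.9 313.3] 0.63 [0.455 0.034 0.06 ]
ledge_mid [233.8 317.6] 0.82 [0.453 0.017 0.048]
catch [217.4 297.8] 0.52 [ 0.527 -0.009  0.036]
tray [243.1 326.2] 0.64 [0.428 0.017 0.03 ]
vial [289.3 247.2] 0.49 [0.506 0.227 0.03 ]
beaker [176.7 363.3] 0.63 [ 0.463 -0.235  0.03 ]
red_marker [269.4 187.7] 0.75 [0.663 0.252 0.01 ]
top [[-0.0, -0.988, 0.154, 0.375], [-1.0, 0.001, 0.004, 0.034], [-0.004, -0.154, -0.988, 1.241], [0.0, 0.0, 0.0, 1.0]]
dot [236.6 290.7] 0.97 [0.471 0.    0.048]
case [240.1 293.3] 0.73 [ 0.461 -0.006  0.06 ]
ledge_mid [236.5 290.9] 0.71 [ 0.471 -0.     0.048]
catch [218.7 292.3] 0.62 [ 0.52  -0.004  0.036]
beaker [236.6 381.3] 0.64 [ 0.472 -0.245  0.03 ]
beaker [234.4 292.4] 0.56 [ 0.478 -0.005  0.03 ]
red_marker [167.3 197.9] 0.46 [0.67 0.26 0.01]
```

View pics/top.png

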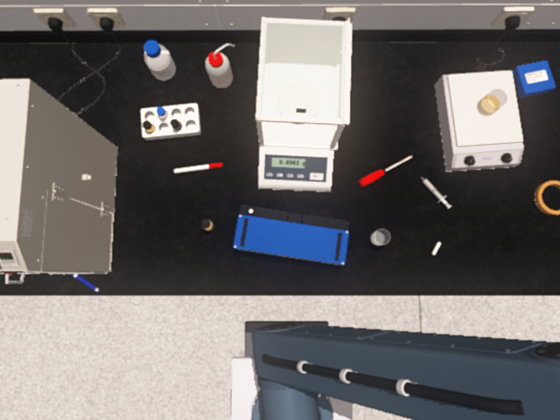

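View pics/scene.png

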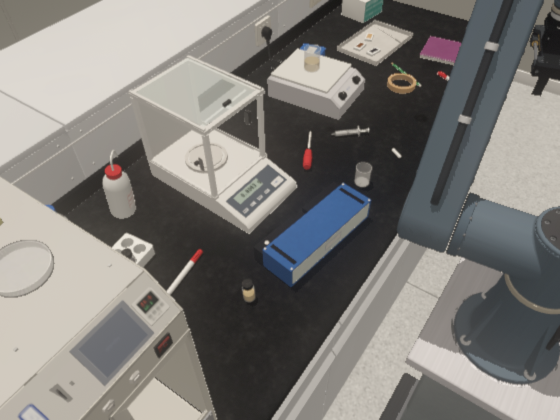

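The top view shows the cabinet (roof about cols 235-348, rows 208-263), with the white dot at row 211, col 250. The networks' "dot" readings landed on the whole case, so I'll fit the blue roof and the dot myself.

```bash
cat > fit.py <<'E'
from h import *
from scipy.optimize import least_squares
c=vision.camera("top");f=c["frame"].astype(int)
hsv=cv2.cvtColor(c["frame"],cv2.COLOR_RGB2HSV)
m=((hsv[...,0]>100)&(hsv[...,0]<125)&(hsv[...,1]>120)&(hsv[...,2]>60)).astype(np.uint8)
m[:195]=0;m[275:]=0;m[:,:220]=0;m[:,365:]=0
m=cv2.morphologyEx(m,cv2.MORPH_CLOSE,np.ones((13,13)))
g=f.min(2).copy();g[:200]=0;g[222:]=0;g[:,:238]=0;g[:,265:]=0
w=np.argwhere(g>130);dpx=np.average(w,axis=0,weights=g[g>130]);D=atz(c,dpx,.048);print("dot",dpx,D,len(w))
cs=cv2.findContours(m,0,1)[0];k=max(cs,key=cv2.contourArea)[:,0,:]
P=np.array([atz(c,(v,u),.064)[:2] for u,v in k],np.float32)
(r)=cv2.minAreaRect(P);print("roof",r)
B=cv2.boxPoints(r);print(B)
E
python3 fit.py
python3 - <<'E'
import cv2
i=cv2.imread('pics/top.png')[130:280,180:400];cv2.imwrite('pics/crop.png',cv2.resize(i,None,fx=3.6,fy=3.6,interpolation=cv2.INTER_CUBIC))
E
```

```text
dot [211.63802817 248.18474178] [0.53821298 0.11431433 0.048     ] 22
roof ((0.4638948142528534, 0.00046716630458831787), (0.2996481955051422, 0.09259601682424545), 81.39662170410156)
[[ 0.39570504 -0.14074516]
 [ 0.48725915 -0.15459692]
 [ 0.5320846   0.1416795 ]
 [ 0.44053048  0.15553126]]
```

View pics/crop.png

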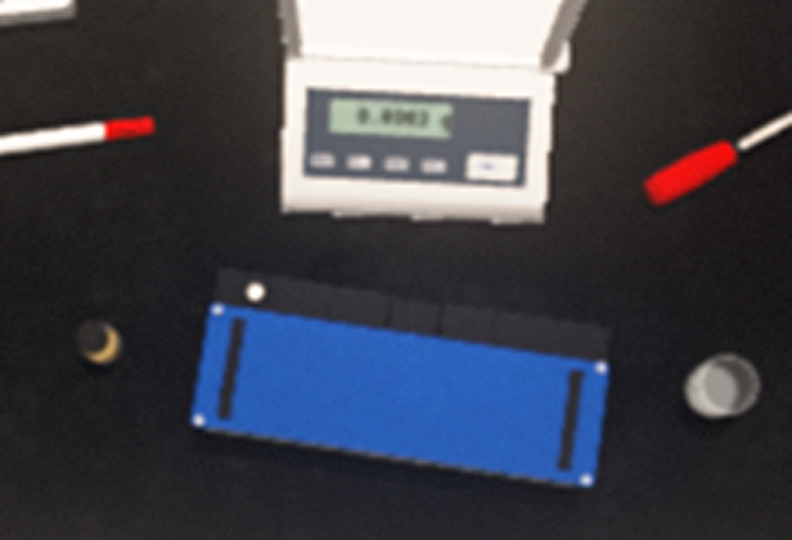

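The crop shows the dot at full-frame row 210.8, col 251.1; the earlier value had picked up the roof's corner pin too. A faint notch-like segment shows in the ledge at about col 295, row 217. I'll compute positions for both.

Run:
```python
from h import *
c=vision.camera("top")
t=np.radians(81.397-90);X=np.array([np.cos(t),np.sin(t)]);Y=np.array([-X[1],X[0]]);rc=np.array([.4639,.0005])
mid=rc+.06*X;print("yaw",t,"mid",mid,"dot pred",mid+.118*Y)
D=atz(c,(210.8,251.1),.048);print("dot px",D)
mid2=D[:2]-.118*Y
for p in((217.5,295.3),(216,287.8),(218.5,302.5)):
    N=atz(c,p,.048)[:2];print("notch rel",(N-mid)@X,(N-mid)@Y,(N-mid2)@Y)
print("balance front",atz(c,(188.5,296),.07),atz(c,(188.5,296),.03), atz(c,(146,296),.07))
o=robot.get_obs();R=np.array(o["position"]);print(R,o["time"])
# tool yaw: x axis
from scipy.spatial.transform import Rotation as Ro
M=Ro.from_quat(o["tool_rot"]).as_matrix();print(M.round(4))
d=np.array([*(D[:2]),.15])-R;print("shift tool frac",M.T@d/.3,"yaw tool x",np.arctan2(M[1,0],M[0,0]))
```

```text
yaw -0.15015067554907208 mid [ 0.52322491 -0.00847523] dot pred [0.54087619 0.1081971 ]
dot px [0.54047708 0.10649948 0.048     ]
notch rel -0.000439170172601659 -0.003751097881398824 -0.002012875354064089
notch rel 0.0005818470600280094 0.016709044604837565 0.0184472671321723
notch rel -0.00024360370928880307 -0.023203761556486666 -0.02146553902915193
balance front [ 0.59710851 -0.01367047  0.07      ] [ 0.60468522 -0.01530134  0.03      ] [ 0.71369489 -0.0145165   0.07      ]
[ 0.18223196 -0.59781568  0.23056012] 1.0
[[ 0.9566  0.2915  0.    ]
 [ 0.2915 -0.9566 -0.    ]
 [ 0.      0.     -1.    ]]
shift tool frac [ 1.82662838 -1.8976773   0.2685727 ] yaw tool x 0.2957884373603507
```

The two dot estimates agree within 2 mm. The visible notch is near y ≈ -3 mm, 40 mm long, as specified. I'll cross towards the dot with the fingers shut.

```bash
python3 -m handwheel '[[0.06,-0.06,0,0],[0.15,-0.15,0,0],[0.24,-0.24,0,0],[0.33,-0.33,0,0],[0.42,-0.42,0,0],[0.51,-0.51,0,0],[0.6,-0.6,0,0],[0.69,-0.69,0,0],[0.78,-0.78,0,0],[0.87,-0.87,0,0],[0.92,-0.92,0,0],[0.92,-0.92,0,0]]' 0 20
python3 -m handwheel '[[0.06,-0.07,0,0.01],[0.15,-0.16,0,0.02],[0.24,-0.25,0,0.03],[0.33,-0.34,0,0.04],[0.42,-0.43,0,0.05],[0.51,-0.52,0,0.06],[0.6,-0.62,0,0.071],[0.69,-0.72,0,0.071],[0.78,-0.82,0.05,0.071],[0.86,-0.91,0.1,0.071],[0.907,-0.978,0.2,0.071],[0.907,-0.978,0.2,0.071],[0.907,-0.978,0.2,0.071]]'
cat > st.py <<'E'
from h import *
from scipy.spatial.transform import Rotation as Ro
o=robot.get_obs();p=np.array(o["position"]);M=Ro.from_quat(o["tool_rot"]).as_matrix()
dot=np.array([.5405,.107]);t=-.150;X=np.array([np.cos(t),np.sin(t)]);Y=np.array([-X[1],X[0]])
d=p[:2]-dot;print("t",o["time"],"case x off",d@X,"case y",.118+d@Y,"tip z",p[2]-.008,"yaw",np.arctan2(M[1,0],M[0,0]),"F",np.round(o["ft_force"],2),"q",np.round(o["q"],2),o["grip_width"])
E
python3 st.py
```

```text
time: 2.0
position: [0.3665, -0.2491, 0.2306]
tool_rot: [0.989, 0.15, 0.0, -0.001]
ft_force: [0.2, -0.3, -0.4]
grip_width: 0.0145
grip_force: 0.0
time: 3.08
position: [0.5399, 0.1071, 0.1687]
tool_rot: [0.997, -0.074, -0.002, 0.0]
ft_force: [0.2, -0.3, 0.8]
grip_width: 0.0005
grip_force: 0.0
t 3.0833 case x off -0.0006244654585895205 case y 0.11805517816610998 tip z 0.16068084332038635 yaw -0.14782637363056747 F [ 0.23 -0.26  0.79] q [-0.01  0.51  1.68 -0.    0.95  1.71] 0.000540084293833204
```

```bash
python3 -m handwheel '[[0.005,0,0.08,0],[0.005,0,0.17,0],[0.005,0,0.26,0],[0.005,0,0.32,0],[0.005,0,0.345,0],[0.005,0,0.35,0],[0.005,0,0.35,0]]' | tail -4; python3 st.py
python3 - <<'E'
from h import *
a=vision.camera("wrist")["frame"];b=vision.camera("top")["frame"][130:280,180:400]
cv2.imwrite("pics/w1.png",np.hstack([cv2.resize(a,(400,300)),cv2.resize(b,(400,300))])[:,:,::-1])
E
```

```text
tool_rot: [0.997, -0.076, 0.001, 0.0]
ft_force: [0.7, 0.6, 0.3]
grip_width: 0.0003
grip_force: 0.0
t 3.6667 case x off 0.0026264593989893826 case y 0.11669213354093676 tip z 0.058356827610297514 yaw -0.15169183104626607 F [0.7  0.65 0.33] q [-0.01  0.68  1.74 -0.    0.72  1.71] 0.0003427148256245902
```

View pics/w1.png

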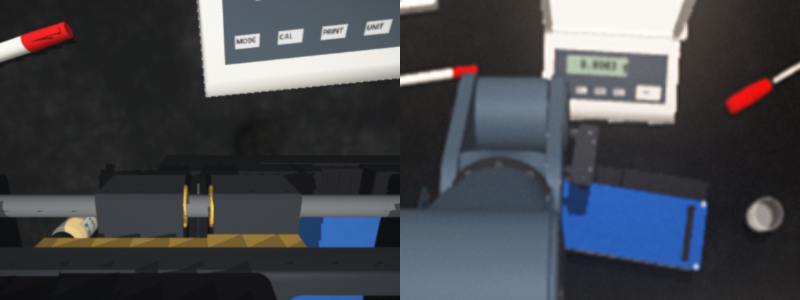

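The wrist view shows the shut fingers over the ledge's left end, clear of the marker, the balance and the vial. Next I lower onto the dot.

```bash
python3 -m handwheel '[[0,0,0.01,0],[0,0,0.02,0],[0,0,0.028,0],[0,0,0.028,0]]' | grep -v grip; python3 st.py
python3 -m handwheel '[[0,0,0.003,0],[0,0,0.006,0],[0,0,0.01,0],[0,0,0.01,0]]' | grep -v grip; python3 st.py
```

```text
time: 4.1
position: [0.5418, 0.1065, 0.057]
tool_rot: [0.997, -0.075, -0.0, 0.0]
ft_force: [0.5, 0.4, 0.4]
t 4.1 case x off 0.0013729600626894085 case y 0.11766116834119088 tip z 0.048993128450683585 yaw -0.1501066223018113 F [0.54 0.42 0.45] q [-0.01  0.69  1.75 -0.    0.7   1.71] 0.0004565581247979828
time: 4.43
position: [0.542, 0.1065, 0.0564]
tool_rot: [0.997, -0.075, 0.0, 0.0]
ft_force: [-4.0, 0.0, 16.0]
t 4.4333 case x off 0.001551399134185699 case y 0.11776077111920648 tip z 0.04836668422140456 yaw -0.14974754642131366 F [-3.99  0.   15.96] q [-0.01  0.69  1.75 -0.    0.7   1.71] 0.00042979030229620054
```

Contact is confirmed at tip z = 48.4 mm with 16 N. I'll ease the pressure to about 8 N and feel along towards the middle (tool +y).

```bash
python3 -m handwheel '[[0,0,0,0],[0,0,-0.004,0],[0,0.03,-0.004,0],[0,0.06,-0.004,0],[0,0.09,-0.004,0],[0,0.12,-0.004,0],[0,0.15,-0.004,0],[0,0.18,-0.004,0],[0,0.18,-0.004,0]]' >/dev/null; python3 st.py
python3 -m handwheel '[[0,0.02,0,0],[0,0.04,0,0],[0,0.06,0,0],[0,0.06,0,0]]' >/dev/null; python3 st.py
```

```text
t 5.1833 case x off 0.0031843273364874085 case y 0.06256480227382324 tip z 0.048362532296311385 yaw -0.15175574140542533 F [-0.88 -1.09  8.75] q [-0.11  0.68  1.79  0.    0.67  1.61] 0.00046139806985937183
t 5.5167 case x off 0.0026460062989823287 case y 0.04486374585115363 tip z 0.04801650586105 yaw -0.15141020363357438 F [0.18 0.12 6.51] q [-0.15  0.68  1.8   0.    0.66  1.58] 0.0005119908662122297
```

```bash
python3 -m handwheel '[[-0.004,0.02,0,0],[-0.004,0.04,0.001,0],[-0.004,0.06,0.001,0],[-0.004,0.09,0.001,0],[-0.004,0.09,0.001,0]]' >/dev/null; python3 st.py
for k in 1 2 ; do python3 -m handwheel '[[0,0.01,0,0],[0,0.02,0,0],[0,0.02,0,0]]' >/dev/null; python3 st.py; done
```

```text
t 5.9333 case x off 0.0015713926665953495 case y 0.017813246009322034 tip z 0.0479349656824592 yaw -0.15164027095211471 F [-0.45  0.45  8.86] q [-0.2   0.67  1.81  0.    0.65  1.52] 0.0006836432368118902
t 6.1833 case x off 0.0013666866445458147 case y 0.012405775978154121 tip z 0.0476979780681833 yaw -0.15147768900452482 F [-0.17  2.14  6.69] q [-0.21  0.67  1.82  0.    0.65  1.51] 0.00035559156513191245
t 6.4333 case x off 1.735014732640345e-05 case y 0.0057838759020492625 tip z 0.046649386780311726 yaw -0.15067013084102615 F [ 0.41 -0.1  -0.64] q [-0.22  0.67  1.82 -0.    0.65  1.5 ] 0.0005581846988259866
```

The force fell to zero and the tip dropped to 46.6 mm between y = 12 and 6 mm, so this is the notch. I'll move a little towards its centre and lower, watching the force.

```bash
python3 -m handwheel '[[0.003,0.008,0,0],[0.003,0.016,0,0],[0.003,0.022,0,0],[0.003,0.022,0,0]]' >/dev/null; python3 st.py
python3 -m handwheel '[[0,0,0.007,0],[0,0,0.015,0],[0,0,0.022,0],[0,0,0.022,0]]' >/dev/null; python3 st.py
```

```text
t 6.7667 case x off 0.0011765726792369003 case y -0.00042267512311645883 tip z 0.04688690097310832 yaw -0.1507284072812772 F [-0.67 -0.17 -0.3 ] q [-0.23  0.67  1.82 -0.    0.65  1.49] 0.00023054520248110745
t 7.1 case x off 0.0008569682554874884 case y 0.00016610959240251355 tip z 0.039924496453699894 yaw -0.15009318942492625 F [0.35 0.66 0.23] q [-0.23  0.69  1.82  0.    0.63  1.49] 0.000424066333313153
```

```bash
python3 -m handwheel '[[0,0,0.008,0],[0,0,0.016,0],[0,0,0.024,0],[0,0,0.03,0],[0,0,0.03,0]]' >/dev/null; python3 st.py
python3 -m handwheel '[[0,0,0.006,0],[0,0,0.012,0],[0,0,0.018,0],[0,0,0.018,0],[0,0,0.018,0]]' >/dev/null; python3 st.py
```

```text
t 7.5167 case x off 0.0013741565168847716 case y 9.250808382137155e-05 tip z 0.03147300620464236 yaw -0.15024124981779186 F [-0.37  0.21  1.61] q [-0.23  0.7   1.83  0.    0.61  1.49] 0.0004518850156089833
t 7.9333 case x off 0.001452876044934443 case y 9.712665113921493e-05 tip z 0.028338643306713797 yaw -0.1499770416705248 F [-2.59  0.22 19.25] q [-0.23  0.71  1.83 -0.    0.61  1.49] 0.0004269029957102238
```

The tip stopped at 28.3 mm with 19 N, which matches the catch's bottom stop. I'll go straight up and check.

```bash
python3 -m handwheel '[[0,0,0.003,0],[0,0,0.003,0],[0,0,-0.03,0],[0,0,-0.08,0],[0,0,-0.16,0],[0,0,-0.25,0],[0,0,-0.35,0],[0,0,-0.42,0],[0,0,-0.45,0],[0,0,-0.45,0],[0,0,-0.45,0]]' >/dev/null; python3 st.py
python3 - <<'E'
from h import *
a=vision.camera("scene")["frame"][130:330,160:430]
cv2.imwrite("pics/end.png",cv2.resize(a,None,fx=2.8,fy=2.8)[:,:,::-1])
E
```

```text
t 8.85 case x off 0.0008935428465721769 case y 4.469877358165286e-05 tip z 0.16063570642502903 yaw -0.15028722198216732 F [-0.43 -0.22 -0.28] q [-0.23  0.48  1.75 -0.    0.91  1.49] 0.0004041606430868341
```

View pics/end.png

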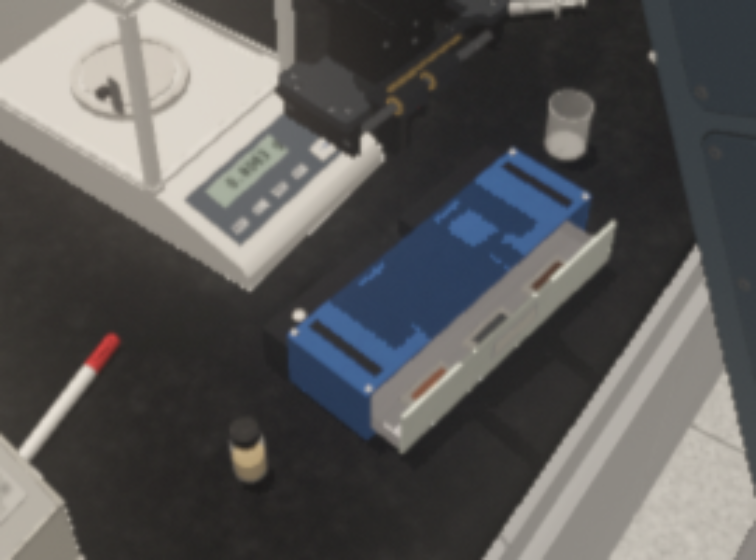

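The tray is out along the whole front (crop cols 370-615). Vial, beaker and marker stand as before, and the hand is clear.

```bash
python3 -c "
from rig import job
print(job.hand_in())"
```

```text
the job is handed in; nothing more can be done
None
```

I touched down on the dot, felt along the ledge to the notch, and pressed the catch to its bottom stop; the last picture shows the tray out and the vial, beaker and marker undisturbed, and I handed the job in with the hand clear at about 9 s (no verdict was returned).

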